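Seat a control unit on the test fixture

TASK

Clear the test fixture and load it: first draw the guard pin up out of its bore in the middle of the bed and hang it upright by its collar in the open notch at the end of the fixture. Then take the control unit by its black housing and lower it gently over the two locating pins, wide hole over thick pin and narrow hole over thin pin, until its backplate lies flush on the bed; don't drop it onto the bed. Let go of both, and do not disturb the other things on the bench.

Things in the scene. Friction and masses are not known exactly. Their poses are not given: they have to be found in the camera images.
- fixture: fixed dark steel bed block 120 (x) by 240 (y), top 45 above the bench; origin at the centre of its underside, z up. Two steel locating pins stand on it at y = +80 and -80, between them a bore (16 diameter, 42 deep) at the centre. At its -y end a bright steel fork, level with the top: two prongs 20 wide, 12 thick, y = -120 to -165, and between them a notch 19 wide, open to -y, above and below
- seat (a point): centre of the bed's top face, 45 above the bench, where the middle of the backplate's underside must come; axes as the fixture
- thick_pin (a point): foot of the thick locating pin (18 diameter, straight for 32, tapering to 8 at the tip 45 up) on the bed's top face
- thin_pin (a point): foot of the thin locating pin (12 diameter, straight for 32, tapering to 5 at the tip 45 up) on the bed's top face
- notch (a point): middle of the parking notch at the height of the fork's top, 140 from the bed's centre toward -y; axes as the fixture. The parked shank may stand from 16 toward the bed (+y) to 20 toward the open end (-y)
- guard_pin: steel pin, 88 tall; origin at the centre of its foot, z up along it. Shank 14 diameter from 0 to 40, collar 30 diameter from 40 to 46, round grip 22 diameter from 46 to 88. It starts in the bore, collar on the bed, foot 5 above the bench; parked, its collar rests on the fork at the same height
- guard_pin_grip (a point): point on the pin's axis, 70 above its foot, in the middle of the round grip
- unit: control unit: aluminium backplate 100 (x) by 200 (y), 8 thick, with a black finned housing on its middle, 50 (x) by 90 (y), flat sides from 8 to 50 above the underside, fins to 53; origin at the centre of the underside, z up. Round through holes: 21 diameter at y = +80, 15 diameter at y = -80. About 0.55 kg. Starts flat on the bench
- wide_hole (a point): centre of the wide hole (21 diameter) at the backplate's underside
- narrow_hole (a point): centre of the narrow hole (15 diameter) at the backplate's underside
- screwdriver_long: bystander, leave alone: screwdriver with red handle, 200 long; origin at its underside
- screwdriver_short: bystander, leave alone: screwdriver with orange handle, 160 long; origin at its underside
- tape_roll: bystander, leave alone: black roll of tape lying flat, 90 across, 20 high; origin at its underside
- plug: bystander, leave alone: round black connector standing up, 44 across, 67 high; origin at its underside

How it is judged:
On the way, in this order (a step that is already met when the one before it is completed fails the run):
1. the guard pin hangs upright in the notch by its collar, let go (x of guard_pin in the frame of notch between -0.007 and 0.007 m and y of guard_pin in the frame of notch between -0.02 and 0.016 m and z of guard_pin in the frame of notch between -0.045 and -0.035 m and angle between guard_pin's own z axis and vertical below 0.15 rad and contact force between guard_pin and the fingers below 0.1 N and linear speed of guard_pin below 0.02 m/s), for 0.2 s.
2. the unit's backplate lies flush on the bed over both locating pins (horizontal distance between wide_hole and thick_pin below 0.005 m and horizontal distance between narrow_hole and thin_pin below 0.005 m and z of each of wide_hole, narrow_hole in the frame of seat below 0.0025 m and angle between the z axis of unit and the z axis of fixture, either way round below 0.03 rad), for 0.2 s.
At the end, for the whole second after the job is handed in: Guard pin upright (0.15 rad) in the notch, collar on the fork: within 7 mm of its middle plane, 16 mm bedward to 20 mm outward. Backplate flush: both holes under 2.5 mm above the bed, within 5 mm of their own pins (wide on thick), tilt under 0.03 rad. Both released and at rest (all of step 1 and all of step 2 and linear speed of unit below 0.02 m/s and contact force between unit and the fingers below 0.1 N); the robot touches nothing.
It fails at once if the unit is dropped or slammed onto the bed (faster than 0.3 m/s on the locating pins) (horizontal distance between unit and seat below 0.02 m and z of unit in the frame of seat below 0.03 m and linear speed of unit above 0.3 m/s).
It fails at once if a bystander (screwdrivers, tape roll, plug) is moved by more than 30 mm (distance of any of screwdriver_long, screwdriver_short, tape_roll, plug from where it was at the start of the episode above 0.03 m).
It also fails if it takes over 64 s, if anything falls off the work surface, if the arm or the gripper's body presses on something with over 40 N, if the wrist force passes 120 N, or if a joint passes its speed limit or range.

ROBOT

A 7-joint arm with a two-finger parallel gripper is mounted at the origin on the work surface. World frame = base frame: x ahead of the robot, y to its left, z up, the work surface at z = 0. Lengths are in m, angles in rad, forces in N, time in s.
With the tool pointing down it reaches from about 0.4 to 0.875 m from the base axis. Payload 19.3 kg.
Tool frame: the origin (TCP) lies at the very end of the fingers, on their centre line; the grasp point (between the pads) lies 19 mm behind it; z points along the fingers, y is the line along which they close (so a half turn about z gives the same grasp; the last joint's range is limited). The gripper opens to 85 mm and grips with 20 to 120 N. Pads are 22 mm wide; open, the fingers measure 114 mm over their backs; the gripper's body (76 mm by 85 mm) begins 54 mm behind the grasp point. The pads swing forward as they close: fully open they stand 13 mm farther back than shut.
Start: joints at [-1.341, 0.521, -0.036, 1.599, 0.021, 1.021, -0.113], TCP at [0.185, 0.597, 0.231] pointing down, gripper open.
Joint ranges: [-2.91, 2.91], [-0.3, 2.13], [-1.5, 1.42], [0.17, 2.43], [-1.26, 4.41], [0.16, 1.93], [-2.52, 2.52]. Speed limits (rad/s): [1.89, 1.89, 2.39, 2.39, 3.01, 3.01, 3.01].

INTERFACE

Orientations are given as [roll, pitch, yaw] about the fixed x, y, z axes, in that order (R = Rz(yaw) Ry(pitch) Rx(roll)).
In Python, from workcell import observe, grab_frame, job_done gives the robot as it stands.
- The arm moves only by the tool move_arm, never from a script. Its argument "plan" is a list that holds one entry, the list of rows, each a list of 7 numbers: the shift along the tool's x, y, z each as a share of 0.02 m, from -1 to 1, then the turn, a rotation vector about the tool's x, y, z each as a share of 6 degrees, from -1 to 1, then the opening, from -1 (shut) to 1 (fully open). A call has exactly 10 rows; each row shifts and turns the commanded pose from where the row before left it, along the tool's axes as they then stand; what a row does not reach is not made up. A row lasts 1/10 s, in which the tool goes at most 50 mm and 8.59 degrees, less where a joint would pass 70% of its speed; a pose out of reach is approached as far as the arm can. A call with a number of a shift or a turn outside -1 to 1 is refused whole. A call with a gripper value outside its range is refused whole. The fingers move at their own pace and stop on an object; "grip_force" is the grip in N (left out, the last holds). Time passes only in rows, so rows that do not move let the fingers close, or fill a call up. It gives the time, the measured TCP pose, the force, the opening and the grip force at its end, in the units of the state.
- observe(): the state, without advancing time (a new reading comes with each control period).
- grab_frame(name): name is "scene" or "top" or "wrist"; returns a dict with "color" (420x560x3 uint8, red, green, blue), "intrinsics" (3x3 intrinsics, pixels), "position" and "orientation" of the camera in the world; the wrist camera has in their place "tool_from_camera" (4x4, takes a point from camera to tool coordinates, whose origin is the TCP and whose axes are the flange's). Camera axes: x right, y down, z forward; pixel columns grow to the right and rows downward; lengths in m; the calibration is good to about 2 mm. The wrist camera is an equidistant fisheye: a pixel r from the principal point sees the ray r / f radians off the axis. A picture is of the moment at which its call begins: read the wrist's pose just before it. There is no depth.
- job_done(): hands the job in; it is judged then, once.
The state is a dict: "clock": time; "qpos": joint angles; "qd": joint speeds; "joint_efforts": joint torques, N m; "position": TCP position; "tool_rot": TCP orientation; "force": force on the tool from outside, world axes, zero at the start; "moment": the same for the moment, N m; "grip_width": finger opening in m; "finger_force": force on a finger pad.
Only numpy, scipy, OpenCV 4.12 (cv2) and the standard library are available. Lean on these libraries where they do the work, as an engineer would, in place of code of your own. Each camera call takes 0.05 s, during which the arm holds its last target. There are 200 camera calls.

## Working session

There is one attempt and no reset: what is moved stays moved. The work goes in short steps, Python scripts to look and compute and a tool call to move; the robot and the scene stay as the last step left them, time stands still between calls to the robot, and variables do not carry over. Pictures are saved under pics/ and viewed, at most 10 in all, crops included, and the job is handed in when it is done.

Besides the shell and the picture viewer there is one more tool, called after "Emit:" as name(argument=value, ...), one argument or row to a line, values as JSON. move_arm: Moves the arm, as the interface text tells. Shift numbers are shares of 0.02 m and turn numbers shares of 6 degrees, none past 1 either way. Its arguments: {"type":"object","properties":{"plan":{"type":"array"},"grip_force":{"type":"number"}},"required":["plan"]}

```bash
mkdir -p pics; ls; python3 - <<'E'
from workcell import observe, grab_frame
import cv2,numpy as np
s=observe(); print({k:np.round(v,3).tolist() for k,v in s.items()})
for n in ["scene","top"]:
    f=grab_frame(n); cv2.imwrite(f"pics/{n}0.png",f["color"][:,:,::-1]); 
    print(n,f["intrinsics"],f["position"],f["orientation"])
E
```

```text
pics
{'clock': 0.0, 'qpos': [-1.341, 0.522, -0.036, 1.6, 0.021, 1.021, -0.113], 'qd': [-0.0, 0.001, -0.0, -0.0, -0.0, -0.001, -0.001], 'joint_efforts': [-0.001, -92.712, 1.981, -36.993, 0.018, 0.008, 0.0], 'position': [0.184, 0.597, 0.231], 'tool_rot': [-3.14, 0.0, 2.842], 'force': [-0.052, -0.16, 1.053], 'moment': [-0.007, 0.052, 0.017], 'finger_force': 0.0, 'grip_width': 0.086}
scene [[469.59830011   0.         277.09357147]
 [  0.         469.59830011 210.66349314]
 [  0.           0.           1.        ]] [1.11194633 0.52015235 0.90048102] [-2.39617425 -0.01849421  2.47728768]
top [[388.54001575   0.         278.86390784]
 [  0.         388.54001575 213.59057747]
 [  0.           0.           1.        ]] [ 0.49522663 -0.04864657  1.22246851] [-3.02635093 -0.02660927 -1.54826432]
```

View pics/top0.png

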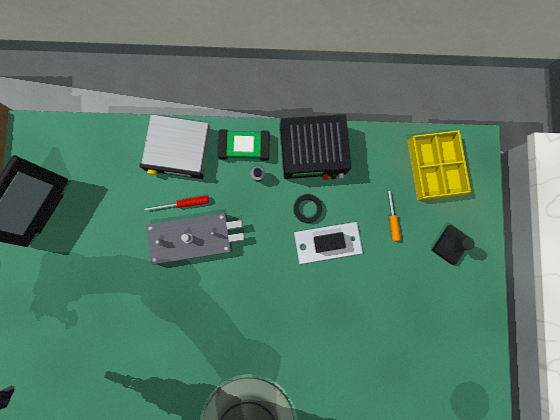

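View pics/scene0.png

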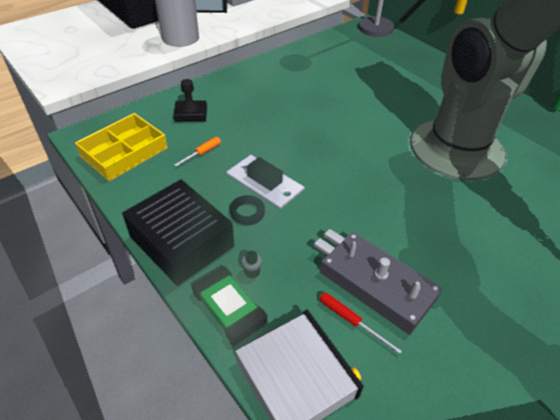

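The top view shows the fixture near (190,238) with its fork to the right (-y), the guard pin at (187,238), and the unit at (330,242). The tape roll (308,208) and red screwdriver (180,203) are nearby. I'll zoom in for precise points.

```bash
cat > h.py <<'E'
import numpy as np,cv2
from scipy.spatial.transform import Rotation as R
from workcell import observe, grab_frame
def ray(f,u,v):
    K=np.array(f["intrinsics"]); d=np.linalg.inv(K)@[u,v,1]
    return np.array(f["position"]),R.from_euler("xyz",f["orientation"]).as_matrix()@d
def onz(f,u,v,z):
    p,d=ray(f,u,v); return p+d*(z-p[2])/d[2]
def proj(f,P):
    c=R.from_euler("xyz",f["orientation"]).as_matrix().T@(np.array(P)-f["position"]); q=np.array(f["intrinsics"])@c; return q[:2]/q[2]
def tri(f,a,g,b):
    p,d=ray(f,*a);q,e=ray(g,*b); M=np.c_[d,-e]; s=np.linalg.lstsq(M,q-p,rcond=None)[0]
    A=p+s[0]*d;B=q+s[1]*e; return (A+B)/2,np.linalg.norm(A-B)
E
python3 - <<'E'
from h import *
t=cv2.imread("pics/top0.png");s=cv2.imread("pics/scene0.png")
def c(i,x,y,w,h): return cv2.resize(i[y:y+h,x:x+w],(400,300),interpolation=cv2.INTER_CUBIC)
m=np.vstack([np.hstack([c(t,145,195,104,78),c(t,288,205,80,60)]),np.hstack([c(s,310,225,136,102),c(s,222,150,88,66)])])
cv2.imwrite("pics/m.png",m)
f=grab_frame("top")
for n,uv,z in [("pin",(187,237),.093),("bed",(190,238),.045),("unit",(330,243),.05),("tape",(308,208),.02),("uL",(303,247),.008),("uR",(352,239),.008)]: print(n,onz(f,*uv,z).round(3))
# auto: white plate contour
hsv=cv2.cvtColor(t,cv2.COLOR_BGR2HSV); mk=((hsv[...,1]<50)&(hsv[...,2]>150)).astype(np.uint8)*255
mk[:,:285]=0;mk[:,370:]=0;mk[:215]=0;mk[270:]=0
ct=max(cv2.findContours(mk,cv2.RETR_EXTERNAL,cv2.CHAIN_APPROX_NONE)[0],key=cv2.contourArea)
P=np.array([onz(f,*q,.008)[:2] for q in ct[:,0].astype(float)]).astype(np.float32)
print("plate",cv2.minAreaRect(P))
E
```

```text
pin [0.552 0.188 0.093]
bed [0.551 0.189 0.045]
unit [ 0.546 -0.233  0.05 ]
tape [ 0.655 -0.168  0.02 ]
uL [ 0.534 -0.156  0.008]
uR [ 0.562 -0.309  0.008]
plate ((0.5502684116363525, -0.23287606239318848), (0.10093754529953003, 0.20228978991508484), 10.848566055297852)
```

View pics/m.png

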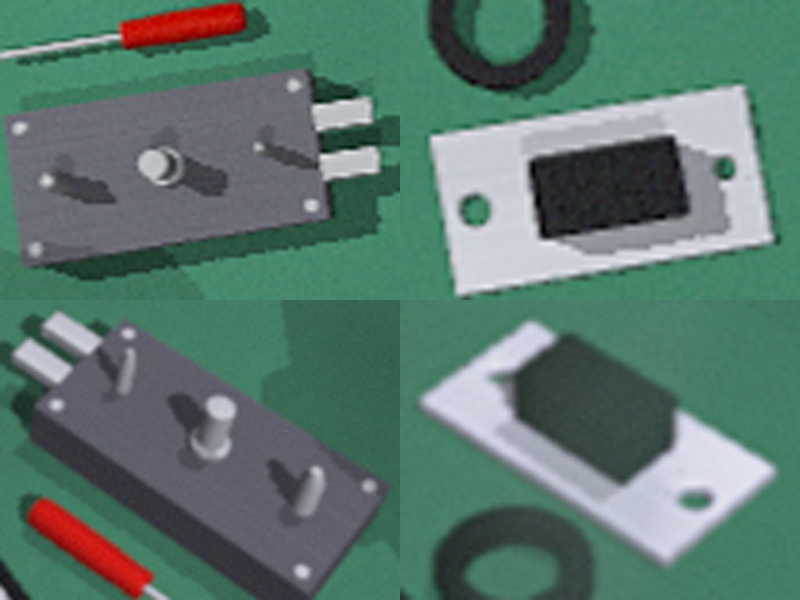

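The montage confirms that the wide hole and thick pin are both on the left (+y), so the unit needs almost no turning. The fixture's corner screws, pin tips and prongs are all clear in both views.

```bash
python3 - <<'E'
from h import *
f=grab_frame("top");g=grab_frame("scene")
T=lambda x,y:((x+.5)/400*104-.5+145,(y+.5)/300*78-.5+195)
S=lambda x,y:((x+.5)/400*136-.5+310,(y-300+.5)/300*102-.5+225)
ts=[(19,129),(294,85),(311,205),(36,249)]; ss=[(302,571),(56,405),(128,333),(369,486)]
A=np.array([onz(f,*T(*p),.045) for p in ts]);B=np.array([onz(g,*S(*p),.045) for p in ss])
for X in (A,B):
    c=X.mean(0); v=(X[0]+X[3]-X[1]-X[2])/2; print("bed c",c.round(4),"yaw",np.degrees(np.arctan2(-v[0],v[1])).round(2), np.linalg.norm(v).round(4))
for n,a,b in [("thick",(46,179),(317,470)),("thin",(257,146),(128,351)),("guardtop",(152,164),(221,407))]:
    print(n,onz(f,*T(*a),.09 if n!="guardtop" else .093).round(4),onz(g,*S(*b),.09 if n!="guardtop" else .093).round(4),tri(f,T(*a),g,S(*b)))
print("fork end mid", onz(f,*T(376,135),.045).round(4), "root",onz(f,*T(318,141),.045).round(4))
# unit in scene
U=lambda x,y:((x+.5)/400*88-.5+222,(y-300+.5)/300*66-.5+150)
V=lambda x,y:((x-400+.5)/400*80-.5+288,(y+.5)/300*60-.5+205)
print("wide",onz(f,*V(475,210),.006).round(4),onz(g,*U(695-400,499),.006).round(4),"narrow",onz(f,*V(724,167),.006).round(4))
H=np.array([onz(f,*V(*p),.053) for p in [(530,158),(672,136),(690,213),(543,239)]]);print("housing top c",H.mean(0).round(4),np.linalg.norm(H[0]-H[1]),np.linalg.norm(H[0]-H[3]))
E
```

```text
bed c [0.5514 0.196  0.045 ] yaw 10.55 0.2159
bed c [0.5464 0.1964 0.045 ] yaw 10.56 0.2163
thick [0.5378 0.2754 0.09  ] [0.5316 0.2751 0.09  ] (array([0.53657115, 0.27541225, 0.09512349]), np.float64(0.0035706280553159135))
thin [0.5664 0.1188 0.09  ] [0.5624 0.1168 0.09  ] (array([0.56576974, 0.11858748, 0.0944077 ]), np.float64(0.0012012385253608831))
guardtop [0.5508 0.1963 0.093 ] [0.5471 0.1971 0.093 ] (array([0.54977281, 0.19693892, 0.09532193]), np.float64(0.0029963740340081886))
fork end mid [0.5802 0.0325 0.045 ] root [0.5744 0.0778 0.045 ]
wide [ 0.5348 -0.1544  0.006 ] [ 0.5307 -0.1543  0.006 ] narrow [ 0.5654 -0.3109  0.006 ]
housing top c [ 0.5493 -0.231   0.053 ] 0.0874049092662891 0.049201191047888546
```

Emit:
move_arm(
  plan=[
    [[0.5,-1,0,0,0,0.6,0.0],[0.5,-1,0,0,0,0.6,0.0],[0.5,-1,0,0,0,0.6,0.0],[0.5,-1,0,0,0,0.6,0.0],[0.5,-1,0,0,0,0.6,0.0],[0.5,-1,0,0,0,0.6,0.0],[0.5,-1,0,0,0,0.6,0.0],[0.5,-1,0,0,0,0.6,0.0],[0.5,-1,0,0,0,0.6,0.0],[0.5,-1,0,0,0,0.6,0.0]],
  ],
)

```text
clock: 1.25
position: [-0.0066, 0.4865, 0.2314]
tool_rot: [3.142, -0.0, 2.211]
force: [0.4, -0.8, 0.5]
grip_width: 0.0424
finger_force: 0.0
```

Emit:
move_arm(
  plan=[
    [[-1,1,0,0,0,0.87,0.0],[-1,1,0,0,0,0.87,0.0],[-1,1,0,0,0,0.87,0.0],[-1,1,0,0,0,0.87,0.0],[-1,1,0,0,0,0.87,0.0],[-0.8,1,0,0,0,0,0.0],[-0.8,1,0,0,0,0,0.0],[-0.8,1,0,0,0,0,0.0],[-0.8,1,0,0,0,0,0.0],[-0.8,1,0,0,0,0,0.0]],
  ],
)

```text
clock: 2.25
position: [0.2411, 0.3816, 0.2314]
tool_rot: [3.142, -0.0, 1.758]
force: [-0.2, 1.1, -0.3]
grip_width: 0.0427
finger_force: 0.0
```

Emit:
move_arm(
  plan=[
    [[-0.9,1,0,0,0,0,0.0],[-0.9,1,0,0,0,0,0.0],[-0.9,1,0,0,0,0,0.0],[-0.9,1,0,0,0,0,0.0],[-0.9,1,0,0,0,0,0.0],[-0.9,1,0,0,0,0,0.0],[-0.9,1,0,0,0,0,0.0],[-0.9,1,0,0,0,0,0.0],[-0.9,1,0,0,0,0,0.0],[-0.9,1,0,0,0,0,0.0]],
  ],
)

```text
clock: 3.25
position: [0.4711, 0.2419, 0.2313]
tool_rot: [-3.142, -0.0, 1.758]
force: [0.4, 0.0, -0.4]
grip_width: 0.0429
finger_force: 0.0
```

Emit:
move_arm(
  plan=[
    [[-0.75,0.85,0,0,0,0,0.4],[-0.75,0.85,0,0,0,0,0.4],[-0.75,0.85,0,0,0,0,0.4],[-0.75,0.85,0,0,0,0,0.4],[0,0,0,0,0,0,0.4],[0,0,0,0,0,0,0.4],[0,0,0,0,0,0,0.4],[0,0,0,0,0,0,0.4],[0,0,0,0,0,0,0.4],[0,0,0,0,0,0,0.4]],
  ],
)

```text
clock: 4.25
position: [0.548, 0.1965, 0.2314]
tool_rot: [3.142, -0.0, 1.758]
force: [0.9, -0.1, 0.4]
grip_width: 0.0596
finger_force: 0.0
```

```bash
cat >> h.py <<'E'
def wr(f,s,u,v,z):
    "fisheye wrist pixel -> world point at height z"
    K=np.array(f["intrinsics"]); T=np.array(f["tool_from_camera"])
    x=np.array([(u-K[0,2])/K[0,0],(v-K[1,2])/K[1,1]]); th=np.linalg.norm(x)
    d=np.r_[x/max(th,1e-9)*np.sin(th),np.cos(th)]
    Rw=R.from_euler("xyz",s["tool_rot"]).as_matrix()
    o=Rw@T[:3,3]+s["position"]; d=Rw@T[:3,:3]@d
    return o+d*(z-o[2])/d[2]
E
python3 - <<'E'
from h import *
s=observe();f=grab_frame("wrist");print(s["position"],s["tool_rot"],s["grip_width"],f["intrinsics"],f["tool_from_camera"])
cv2.imwrite("pics/w1.png",f["color"][:,:,::-1])
E
```

```text
[0.54798875 0.1964948  0.23141316] [ 3.14151078e+00 -1.44070987e-04  1.75840211e+00] 0.05960876384036934 [[325.1922621    0.         277.02272076]
 [  0.         325.1922621  211.87088476]
 [  0.           0.           1.        ]] [[ 1.19152945e-03 -9.48218936e-01 -3.17615222e-01  8.20823919e-02]
 [ 9.99999202e-01  1.26350422e-03 -2.06228255e-05  1.07359461e-03]
 [ 4.20863126e-04 -3.17614944e-01  9.48219685e-01 -1.42266003e-01]
 [ 0.00000000e+00  0.00000000e+00  0.00000000e+00  1.00000000e+00]]
```

View pics/w1.png

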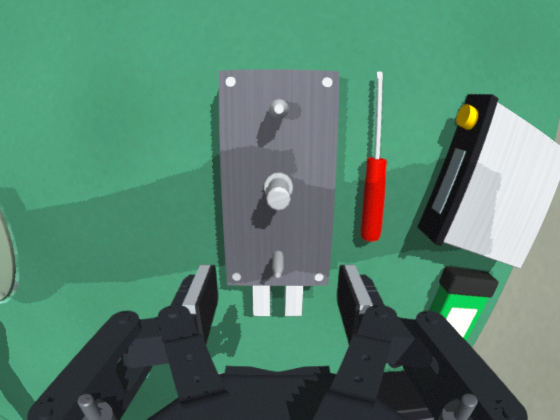

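The wrist view shows the bed screws at (230,82), (328,82), (320,277) and (236,277), the guard pin's top at (279,200), and the notch gap at column 278, rows 287–315.

```bash
python3 - <<'E'
from h import *
s=observe();f=grab_frame("wrist"); im=f["color"]; gray=cv2.cvtColor(im,cv2.COLOR_RGB2GRAY)
P=[]
for u,v in [(230,82),(328,82),(320,277),(236,277)]:
    w=gray[v-7:v+8,u-7:u+8].astype(float); w=np.clip(w-150,0,None); yy,xx=np.mgrid[-7:8,-7:8]
    uu,vv=u+(w*xx).sum()/w.sum(),v+(w*yy).sum()/w.sum(); P.append(wr(f,s,uu,vv,.045)); print(round(uu,1),round(vv,1),P[-1].round(4))
P=np.array(P);c=P.mean(0);v=(P[0]+P[1]-P[2]-P[3])/2; yaw=np.arctan2(-v[0],v[1])
print("bed",c.round(4),np.degrees(yaw),np.linalg.norm(v),np.linalg.norm(P[0]-P[1]))
print("guard top",wr(f,s,279,200,.093).round(4))
for q in [(277.5,287),(277.5,314),(270,300),(286,300)]: print("notch px",q,wr(f,s,*q,.045).round(4))
print("notch",(c+.14*np.array([np.sin(yaw),-np.cos(yaw),0])).round(4))
print("tool x,y of guard rel:", R.from_euler("xyz",s["tool_rot"]).as_matrix().T@(c-s["position"]))
E
```

```text
230.0 81.1 [0.4828 0.2949 0.045 ]
326.8 81.7 [0.5774 0.3125 0.045 ]
318.6 276.9 [0.6169 0.0997 0.045 ]
236.1 276.4 [0.5224 0.0823 0.045 ]
bed [0.5499 0.1974 0.045 ] 10.545443607134981 0.21630297176738175 0.09619132105861232
guard top [0.551  0.1963 0.093 ]
notch px (277.5, 287) [0.5724 0.0776 0.045 ]
notch px (277.5, 314) [0.5799 0.0384 0.045 ]
notch px (270, 300) [0.567  0.0575 0.045 ]
notch px (286, 300) [0.586  0.0612 0.045 ]
notch [0.5755 0.0597 0.045 ]
tool x,y of guard rel: [0.00057497 0.00194786 0.18636527]
```

Emit:
move_arm(
  plan=[
    [[0.03,0.1,1,0,0,0.03,0.4],[0,0,1,0,0,0,0.4],[0,0,1,0,0,0,0.4],[0,0,1,0,0,0,0.4],[0,0,1,0,0,0,0.4],[0,0,1,0,0,0,0.4],[0,0,1,0,0,0,0.4],[0,0,1,0,0,0,0.4],[0,0,0.5,0,0,0,0.4],[0,0,0.2,0,0,0,0.4]],
  ],
)

```text
clock: 5.35
position: [0.5497, 0.197, 0.0565]
tool_rot: [-3.14, 0.0, 1.755]
force: [-0.5, 0.1, 0.7]
grip_width: 0.0598
finger_force: 0.0
```

Emit:
move_arm(
  plan=[
    [[0,0,0,0,0,0,-0.2],[0,0,0,0,0,0,-0.4],[0,0,0,0,0,0,-0.6],[0,0,0,0,0,0,-0.8],[0,0,0,0,0,0,-1],[0,0,0,0,0,0,-1],[0,0,0,0,0,0,-1],[0,0,0,0,0,0,-1],[0,0,0,0,0,0,-1],[0,0,0,0,0,0,-1]],
  ],
  grip_force=60,
)

```text
clock: 6.35
position: [0.5503, 0.1973, 0.0583]
tool_rot: [3.141, -0.0, 1.755]
force: [-2.8, -1.7, 6.0]
grip_width: 0.0209
finger_force: 58.4
```

Emit:
move_arm(
  plan=[
    [[0,0,-0.5,0,0,0,-1],[0,0,-1,0,0,0,-1],[0,0,-1,0,0,0,-1],[0,0,-1,0,0,0,-1],[0,0,-1,0,0,0,-1],[0,0,-0.5,0,0,0,-1],[-0.5,0,0,0,0,0,-1],[-1,0,0,0,0,0,-1],[-1,0,0,0,0,0,-1],[-1,0,0,0,0,0,-1]],
  ],
)

```text
clock: 7.35
position: [0.5625, 0.1267, 0.1564]
tool_rot: [-3.14, 0.0, 1.755]
force: [-0.6, 0.3, -2.3]
grip_width: 0.0207
finger_force: 58.7
```

Emit:
move_arm(
  plan=[
    [[-1,0,0,0,0,0,-1],[-1,0,0,0,0,0,-1],[-1,0,0,0,0,0,-1],[-0.5,0,0,0,0,0,-1],[0,0,0,0,0,0,-1],[0,0,0,0,0,0,-1],[0,0,0.5,0,0,0,-1],[0,0,0.5,0,0,0,-1],[0,0,0,0,0,0,-1],[0,0,0,0,0,0,-1]],
  ],
)

```text
clock: 8.35
position: [0.5754, 0.0598, 0.1368]
tool_rot: [-3.141, 0.0, 1.755]
force: [0.3, 0.2, -2.1]
grip_width: 0.021
finger_force: 58.8
```

```bash
python3 - <<'E'
from h import *
s=observe();f=grab_frame("wrist");print(s["position"],s["tool_rot"],s["grip_width"])
n=np.array([.5755,.0597,.045]);print(R.from_euler("xyz",s["tool_rot"]).as_matrix().T@(n-s["position"]))
cv2.imwrite("pics/w2.png",cv2.resize(f["color"][150:400,100:460,::-1],(720,500)))
E
```

```text
[0.57539501 0.05975765 0.13678587] [-3.14062721e+00  8.54143530e-05  1.75518299e+00] 0.020993698741418324
[-6.80792952e-05  1.81258563e-04  9.17857450e-02]
```

View pics/w2.png

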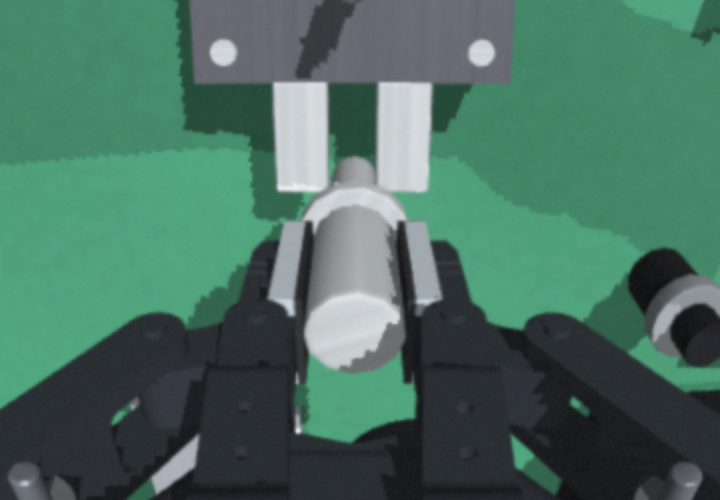

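The pin is held upright, and its shank (355,170 in the crop) lines up with the notch gap (352). I'll lower it.

Emit:
move_arm(
  plan=[
    [[0,0,0.6,0,0,0,-1],[0,0,0.6,0,0,0,-1],[0,0,0.6,0,0,0,-1],[0,0,0.6,0,0,0,-1],[0,0,0.6,0,0,0,-1],[0,0,0.4,0,0,0,-1],[0,0,0.3,0,0,0,-1],[0,0,0.15,0,0,0,-1],[0,0,0.05,0,0,0,-1],[0,0,0,0,0,0,-1]],
  ],
)

```text
clock: 9.4
position: [0.5758, 0.0595, 0.0595]
tool_rot: [3.141, -0.0, 1.755]
force: [-1.0, 1.2, -2.0]
grip_width: 0.0206
finger_force: 58.8
```

Down by 77.3 mm with no contact yet, so about 1 mm is left.

Emit:
move_arm(
  plan=[
    [[0,0,0.06,0,0,0,-1],[0,0,0,0,0,0,-1],[0,0,0,0,0,0,-0.7],[0,0,0,0,0,0,-0.4],[0,0,0,0,0,0,-0.2],[0,0,0,0,0,0,0],[0,0,0,0,0,0,0.1],[0,0,0,0,0,0,0.2],[0,0,0,0,0,0,0.2],[0,0,0,0,0,0,0.2]],
  ],
)

```text
clock: 10.4
position: [0.5757, 0.0595, 0.0581]
tool_rot: [3.142, 0.0, 1.755]
force: [1.4, -0.4, -0.3]
grip_width: 0.0512
finger_force: 0.0
```

Emit:
move_arm(
  plan=[
    [[0,0,-0.5,0,0,0,0.2],[0,0,-1,0,0,0,0.2],[0,0,-1,0,0,0,0.2],[0,0,-1,0,0,0,0.2],[0,0,-1,0,0,0,0.2],[0,0,-1,0,0,0,0.2],[-0.5,0,-1,0,0,0,0.4],[-1,0,0,0,0,0,0.6],[-1,0,0,0,0,0,0.8],[-1,0,0,0,0,0,0.9]],
  ],
)

```text
clock: 11.4
position: [0.5886, -0.01, 0.1891]
tool_rot: [3.141, 0.0, 1.755]
force: [0.5, 0.6, -0.8]
grip_width: 0.0808
finger_force: 0.0
```

```bash
python3 - <<'E'
from h import *
s=observe();f=grab_frame("wrist");print(s["position"],s["tool_rot"],s["grip_width"])
g=grab_frame("scene")
a=cv2.resize(f["color"][...,::-1],(533,400)); b=cv2.resize(g["color"][200:340,290:384,::-1],(267,400))
cv2.imwrite("pics/w3.png",np.hstack([a,b]))
u=np.array([.548,-.2325,.045]);print(R.from_euler("xyz",s["tool_rot"]).as_matrix().T@(u-s["position"]))
E
```

```text
[ 0.58858824 -0.00998591  0.18908718] [3.14083164e+00 6.45526085e-07 1.75500270e+00] 0.08076967233005969
[-0.21131509 -0.08076829  0.14402589]
```

View pics/w3.png

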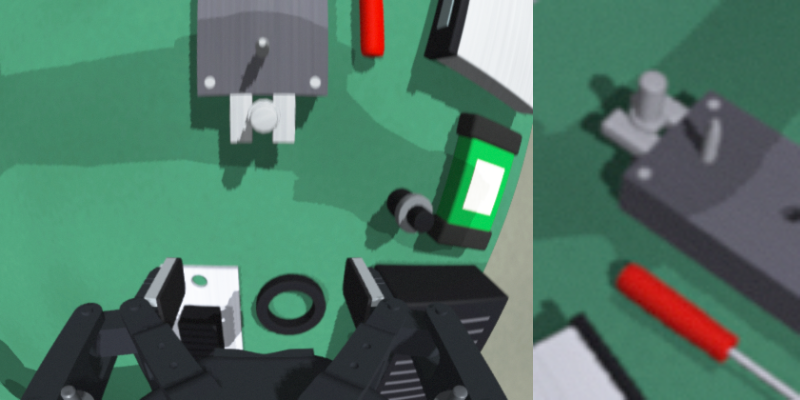

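The pin hangs upright in the fork with its collar on the prongs. Next I'll move over the unit.

Emit:
move_arm(
  plan=[
    [[-1,-0.4,-0.3,0,0,0,1],[-1,-0.4,-0.3,0,0,0,1],[-1,-0.4,-0.3,0,0,0,1],[-1,-0.4,-0.3,0,0,0,1],[-1,-0.4,-0.3,0,0,0,1],[-1,-0.4,-0.3,0,0,0,1],[-1,-0.4,-0.3,0,0,0,1],[-1,-0.4,0,0,0,0,1],[-1,-0.4,0,0,0,0,1],[-1,-0.4,0,0,0,0,1]],
  ],
)

```text
clock: 12.5
position: [0.5462, -0.2209, 0.2307]
tool_rot: [3.141, -0.0, 1.755]
force: [-0.4, 0.2, -0.0]
grip_width: 0.0853
finger_force: 0.0
```

Emit:
move_arm(
  plan=[
    [[-0.5,0,0,0,0,0,1],[0,0,0,0,0,0,1],[0,0,0,0,0,0,1],[0,0,0,0,0,0,1],[0,0,0,0,0,0,1],[0,0,0,0,0,0,1],[0,0,0,0,0,0,1],[0,0,0,0,0,0,1],[0,0,0,0,0,0,1],[0,0,0,0,0,0,1]],
  ],
)

```text
clock: 13.5
position: [0.5482, -0.2304, 0.2301]
tool_rot: [-3.142, 0.0, 1.755]
force: [0.2, -0.6, 0.9]
grip_width: 0.0854
finger_force: 0.0
```

```bash
python3 - <<'E'
from h import *
s=observe();f=grab_frame("wrist");print(s["position"],s["tool_rot"],s["grip_width"])
im=f["color"][...,::-1].copy();cv2.imwrite("pics/w4.png",im)
hsv=cv2.cvtColor(im,cv2.COLOR_BGR2HSV)
mk=((hsv[...,1]<60)&(hsv[...,2]>110)).astype(np.uint8)*255
for c in cv2.findContours(mk,cv2.RETR_CCOMP,cv2.CHAIN_APPROX_NONE)[0]:
    a=cv2.contourArea(c)
    if a>60:
        P=np.array([wr(f,s,*q,.008)[:2] for q in c[:,0].astype(float)],np.float32); print(a,cv2.boundingRect(c),cv2.minAreaRect(P))
E
```

```text
[ 0.54822648 -0.23040651  0.23009081] [-3.14157099e+00  7.47927845e-06  1.75466738e+00] 0.08544469879753842
217.5 (431, 396, 20, 24) ((0.9625309109687805, -0.634534478187561), (0.04000706225633621, 0.10915865749120712), 38.93391036987305)
630.5 (0, 387, 30, 33) ((-0.07480473816394806, -0.9811643958091736), (0.3054817318916321, 0.08924100548028946), 59.00890350341797)
464.5 (0, 370, 37, 30) ((0.02089686319231987, -0.8191611766815186), (0.15150699019432068, 0.07586245238780975), 0.9934741854667664)
170.5 (314, 330, 54, 6) ((0.6812863349914551, -0.43334460258483887), (0.07959169149398804, 0.008846500888466835), 8.51874828338623)
492.5 (376, 272, 35, 48) ((0.7367727160453796, -0.361849308013916), (0.018173957243561745, 0.09988167136907578), 45.69169616699219)
524.0 (145, 272, 34, 53) ((0.41848769783973694, -0.42289137840270996), (0.10464825481176376, 0.023416481912136078), 72.95177459716797)
81.5 (485, 260, 64, 4) ((0.9479634165763855, -0.28066083788871765), (0.153926283121109, 0.004202117212116718), 5.546374797821045)
7488.5 (484, 259, 76, 161) ((1.2351850271224976, -0.5779715776443481)
[... 1085 characters left out ...]
65054163336754), 58.450931549072266)
4226.0 (250, 142, 51, 89) ((0.549368679523468, -0.24051082134246826), (0.0574646070599556, 0.10579648613929749), 11.079632759094238)
271.5 (266, 101, 20, 19) ((0.5331348180770874, -0.1534116119146347), (0.02096404880285263, 0.020178692415356636), 10.522025108337402)
157.5 (477, 20, 20, 23) ((0.7673117518424988, 0.019647007808089256), (0.04479174688458443, 0.01807733066380024), 57.15313720703125)
981.5 (528, 9, 28, 55) ((0.8752753734588623, 0.055820852518081665), (0.05481773987412453, 0.06564202159643173), 0.005072970408946276)
262.5 (0, 0, 16, 34) ((0.11938200891017914, -0.04258497431874275), (0.03437614440917969, 0.05637858062982559), 17.561853408813477)
```

View pics/w4.png

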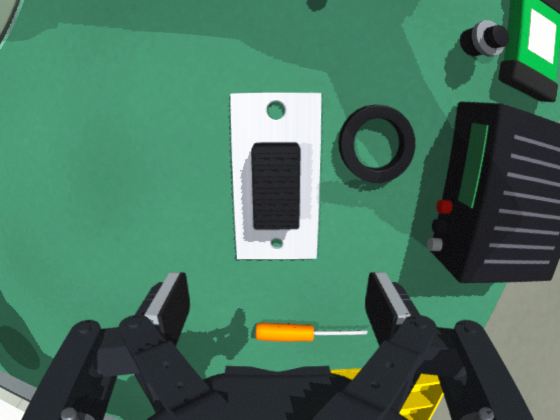

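The unit's plate spans (230–322, 93–260) with the wide hole at (276,110) and the narrow hole at (276,243). Its measured size and yaw (10.8°) match expectations, so I'll descend and grasp.

Emit:
move_arm(
  plan=[
    [[-0.09,-0.02,1,0,0,-0.04,1],[0,0,1,0,0,0,1],[0,0,1,0,0,0,1],[0,0,1,0,0,0,1],[0,0,1,0,0,0,1],[0,0,1,0,0,0,1],[0,0,1,0,0,0,1],[0,0,1,0,0,0,1],[0,0,1,0,0,0,1],[0,0,0.9,0,0,0,1]],
  ],
)

```text
clock: 14.55
position: [0.5481, -0.2322, 0.0311]
tool_rot: [-3.141, -0.0, 1.759]
force: [0.6, -0.2, -0.2]
grip_width: 0.0852
finger_force: 0.0
```

Emit:
move_arm(
  plan=[
    [[0,0,0.5,0,0,0,1],[0,0,0.2,0,0,0,0.6],[0,0,0,0,0,0,0.4],[0,0,0,0,0,0,0.2],[0,0,0,0,0,0,0],[0,0,0,0,0,0,-0.3],[0,0,0,0,0,0,-0.6],[0,0,0,0,0,0,-1],[0,0,0,0,0,0,-1],[0,0,0,0,0,0,-1]],
  ],
  grip_force=70,
)

```text
clock: 15.55
position: [0.5483, -0.2325, 0.0191]
tool_rot: [3.141, 0.0, 1.759]
force: [-3.0, -0.3, 6.2]
grip_width: 0.0492
finger_force: 74.0
```

Emit:
move_arm(
  plan=[
    [[0,0,-0.25,0,0,0,-1],[0,0,-0.5,0,0,0,-1],[0,0,-0.8,0,0,0,-1],[0,0,-0.8,0,0,0,-1],[0,0,-0.8,0,0,0,-1],[0,0,-0.8,0,0,0,-1],[0,0,-0.8,0,0,0,-1],[0,0,-0.8,0,0,0,-1],[0,0,-0.7,0,0,0,-1],[0.4,0,0,0,0,0,-1]],
  ],
)

```text
clock: 16.55
position: [0.5475, -0.2254, 0.1455]
tool_rot: [3.139, 0.002, 1.758]
force: [1.2, -0.2, -4.7]
grip_width: 0.049
finger_force: 73.7
```

Emit:
move_arm(
  plan=[
    [[0.7,0.2,0,0,0,0,-1],[0.8,0.2,0,0,0,0,-1],[0.8,0.2,0,0,0,0,-1],[0.8,0.2,0,0,0,0,-1],[0.8,0.2,0,0,0,0,-1],[0.8,0.2,0,0,0,0,-1],[0.8,0.2,0,0,0,0,-1],[0.8,0.2,0,0,0,0,-1],[0.8,0.2,0,0,0,0,-1],[0.8,0.2,0,0,0,0,-1]],
  ],
)

```text
clock: 17.55
position: [0.5561, -0.0595, 0.1426]
tool_rot: [-3.141, -0.0, 1.76]
force: [0.9, -0.1, -5.1]
grip_width: 0.049
finger_force: 73.7
```

Emit:
move_arm(
  plan=[
    [[0.9,0.2,0,0,0,0,-1],[0.9,0.2,0,0,0,0,-1],[0.9,0.2,0,0,0,0,-1],[0.9,0.2,0,0,0,0,-1],[0.9,0.2,0,0,0,0,-1],[0.9,0.2,0,0,0,0,-1],[0.9,0.2,0,0,0,0,-1],[0.9,0.2,0,0,0,0,-1],[0.9,0.2,0,0,0,0,-1],[0.9,0.2,0,0,0,0,-1]],
  ],
)

```text
clock: 18.55
position: [0.5612, 0.1248, 0.1426]
tool_rot: [-3.141, -0.0, 1.76]
force: [-0.4, 0.1, -6.2]
grip_width: 0.0487
finger_force: 73.7
```

Emit:
move_arm(
  plan=[
    [[0.8,0.03,0,0,0,0.04,-1],[0.8,0.03,0,0,0,0,-1],[0.8,0.03,0,0,0,0,-1],[0.7,0.03,0,0,0,0,-1],[0.5,0,0,0,0,0,-1],[0,0,0,0,0,0,-1],[0,0,0,0,0,0,-1],[0,0,0,0,0,0,-1],[0,0,0,0,0,0,-1],[0,0,0,0,0,0,-1]],
  ],
)

```text
clock: 19.55
position: [0.5513, 0.1933, 0.1431]
tool_rot: [3.142, 0.0, 1.754]
force: [0.4, 0.3, -5.8]
grip_width: 0.0486
finger_force: 73.7
```

```bash
python3 - <<'E'
from h import *
s=observe();f=grab_frame("wrist");print(s["position"],s["tool_rot"],s["grip_width"],s["force"],s["moment"])
im=f["color"][...,::-1].copy();t=grab_frame("top")["color"][185:275,135:255,::-1]
cv2.imwrite("pics/w5.png",np.hstack([im[:,130:430],cv2.resize(t,(500,375),interpolation=cv2.INTER_CUBIC)[:, :].__class__.__call__ if 0 else cv2.copyMakeBorder(cv2.resize(t,(500,375)),0,45,0,0,cv2.BORDER_CONSTANT)]))
E
```

```text
[0.55131505 0.19331305 0.14313437] [3.14154656e+00 1.07968480e-04 1.75392317e+00] 0.048584532250302334 [ 0.43806395  0.33902297 -5.83829033] [-0.00342284  0.01087652  0.01881206]
```

View pics/w5.png

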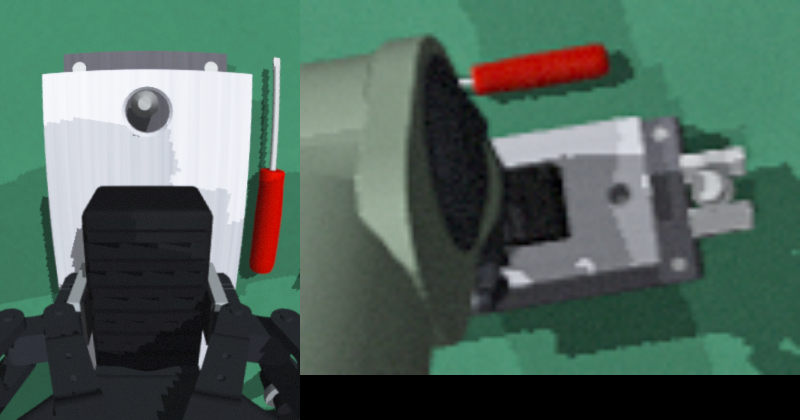

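The wide hole is at (278,109) in full-frame pixels, with the thick pin's tip visible through it at about (275,100). In the top view, the plate is still above the bed and the parked pin is clear of it.

```bash
python3 - <<'E'
from h import *
s=observe();f=grab_frame("wrist");im=f["color"]
g=cv2.cvtColor(im,cv2.COLOR_RGB2GRAY);mk=((g<185)).astype(np.uint8)*255
mk=mk[75:145,240:315]
sub=g[75:145,240:315]
for th in (150,165,185):
    mk=(sub<th).astype(np.uint8)*255
    for c in cv2.findContours(mk,cv2.RETR_EXTERNAL,cv2.CHAIN_APPROX_NONE)[0]:
        if cv2.contourArea(c)>400:
            c=c[:,0].astype(float)+[240,75]
            zt=s["position"][2]-.0191+.008
            P=np.array([wr(f,s,*q,zt)[:2] for q in c],np.float32); print(th,cv2.boundingRect(c.astype(np.float32)),cv2.minEnclosingCircle(P),zt)
Rw=R.from_euler("xyz",s["tool_rot"]).as_matrix()
tip=wr(f,s,275,100,.09);print("tip",tip)
c=np.array([.5500,.1974,0]);print("need tool shift (tcp->bed c)",Rw.T@(c-[*s["position"][:2],0]))
E
```

```text
150 (255, 87, 45, 46) ((0.5376433730125427, 0.2732137143611908), 0.01073659211397171) 0.13200996915985616
165 (255, 87, 45, 46) ((0.53766268491745, 0.2732551693916321), 0.01087877806276083) 0.13200996915985616
185 (255, 87, 47, 46) ((0.5376495122909546, 0.27344873547554016), 0.011190504767000675) 0.13200996915985616
tip [0.53531141 0.27821918 0.09      ]
need tool shift (tcp->bed c) [ 4.00592695e-03 -5.15060928e-04 -1.51923139e-07]
```

Emit:
move_arm(
  plan=[
    [[0.19,-0.06,0,0,0,0,-1],[0,0,0.3,0,0,0,-1],[0,0,0.3,0,0,0,-1],[0,0,0.3,0,0,0,-1],[0,0,0.3,0,0,0,-1],[0,0,0.3,0,0,0,-1],[0,0,0.2,0,0,0,-1],[0,0,0.1,0,0,0,-1],[0,0,0,0,0,0,-1],[0,0,0,0,0,0,-1]],
  ],
)

```text
clock: 20.7
position: [0.5494, 0.1974, 0.1073]
tool_rot: [3.141, -0.0, 1.755]
force: [0.2, 0.6, -5.3]
grip_width: 0.0491
finger_force: 73.7
```

```bash
python3 - <<'E'
from h import *
s=observe();f=grab_frame("wrist");print(s["position"],s["tool_rot"],s["force"],s["moment"])
g=grab_frame("scene")
a=f["color"][60:180,200:350,::-1];a=cv2.resize(a,(500,400),interpolation=cv2.INTER_CUBIC)
b=cv2.resize(g["color"][220:340,310:400,::-1],(300,400),interpolation=cv2.INTER_CUBIC)
cv2.imwrite("pics/w6.png",np.hstack([a,b]))
gr=cv2.cvtColor(f["color"],cv2.COLOR_RGB2GRAY)[75:145,240:315]
for c in cv2.findContours((gr<165).astype(np.uint8)*255,cv2.RETR_EXTERNAL,cv2.CHAIN_APPROX_NONE)[0]:
    if cv2.contourArea(c)>400:
        P=np.array([wr(f,s,*(q+[240,75]),s["position"][2]-.0111)[:2] for q in c[:,0].astype(float)],np.float32); print(cv2.minEnclosingCircle(P))
E
```

```text
[0.54941779 0.19736259 0.10726242] [ 3.14135594e+00 -4.97184522e-05  1.75472050e+00] [ 0.23825032  0.55879321 -5.29280833] [-0.01266546 -0.02966303 -0.02946995]
((0.5363079309463501, 0.2771291136741638), 0.011148368008434772)
```

View pics/w6.png

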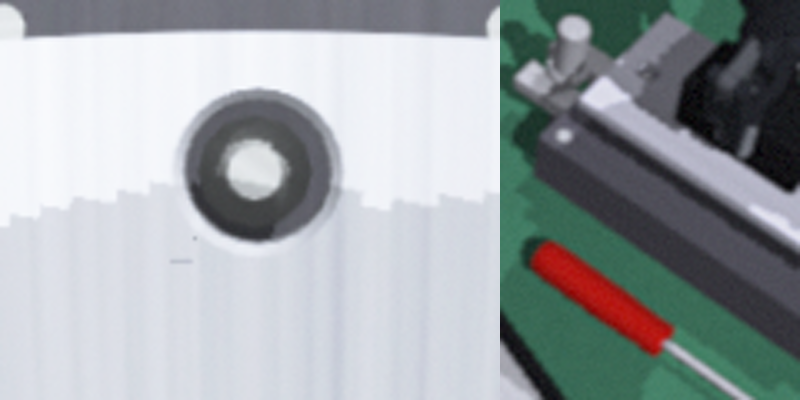

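The thick pin's tip (254,170) is almost centred in the wide hole (259,168), and the thin pin's end looks level. I'll descend gently and watch the force.

Emit:
move_arm(
  plan=[
    [[0,-0.03,0.1,0,0,0,-1],[0,0,0.12,0,0,0,-1],[0,0,0.12,0,0,0,-1],[0,0,0.12,0,0,0,-1],[0,0,0.12,0,0,0,-1],[0,0,0.12,0,0,0,-1],[0,0,0.12,0,0,0,-1],[0,0,0.12,0,0,0,-1],[0,0,0.06,0,0,0,-1],[0,0,0,0,0,0,-1]],
  ],
)

```text
clock: 21.8
position: [0.5486, 0.1972, 0.0869]
tool_rot: [-3.141, 0.0, 1.755]
force: [-0.1, -0.1, -5.0]
grip_width: 0.0492
finger_force: 73.7
```

Emit:
move_arm(
  plan=[
    [[0,0,0.1,0,0,0,-1],[0,0,0.1,0,0,0,-1],[0,0,0.1,0,0,0,-1],[0,0,0.1,0,0,0,-1],[0,0,0.1,0,0,0,-1],[0,0,0.1,0,0,0,-1],[0,0,0.1,0,0,0,-1],[0,0,0.1,0,0,0,-1],[0,0,0.05,0,0,0,-1],[0,0,0,0,0,0,-1]],
  ],
)

```text
clock: 22.8
position: [0.5487, 0.1972, 0.0699]
tool_rot: [-3.141, 0.0, 1.755]
force: [0.7, 0.0, -5.9]
grip_width: 0.049
finger_force: 73.7
```

Emit:
move_arm(
  plan=[
    [[0,0,0.08,0,0,0,-1],[0,0,0.06,0,0,0,-1],[0,0,0.05,0,0,0,-1],[0,0,0.04,0,0,0,-1],[0,0,0.03,0,0,0,-1],[0,0,0.02,0,0,0,-1],[0,0,0.02,0,0,0,-1],[0,0,0,0,0,0,-1],[0,0,0,0,0,0,-1],[0,0,0,0,0,0,-1]],
  ],
)

```text
clock: 23.8
position: [0.5487, 0.1972, 0.0641]
tool_rot: [3.142, -0.0, 1.755]
force: [-0.0, 0.4, -4.2]
grip_width: 0.0485
finger_force: 73.5
```

Emit:
move_arm(
  plan=[
    [[0,0,0.03,0,0,0,-1],[0,0,0.03,0,0,0,-1],[0,0,0.02,0,0,0,-1],[0,0,0,0,0,0,-1],[0,0,0,0,0,0,-1],[0,0,0,0,0,0,-1],[0,0,0,0,0,0,-1],[0,0,0,0,0,0,-1],[0,0,0,0,0,0,-1],[0,0,0,0,0,0,-1]],
  ],
)

```text
clock: 24.8
position: [0.5487, 0.1973, 0.064]
tool_rot: [3.141, -0.001, 1.755]
force: [-11.0, -1.7, 28.5]
grip_width: 0.049
finger_force: 77.8
```

Seated: the force rose with no further travel. I'll relax the push, release and retreat.

Emit:
move_arm(
  plan=[
    [[0,0,-0.05,0,0,0,-1],[0,0,0,0,0,0,-0.3],[0,0,0,0,0,0,0.2],[0,0,0,0,0,0,0.4],[0,0,0,0,0,0,0.7],[0,0,0,0,0,0,1],[0,0,0,0,0,0,1],[0,0,0,0,0,0,1],[0,0,0,0,0,0,1],[0,0,0,0,0,0,1]],
  ],
)

```text
clock: 25.8
position: [0.5487, 0.1972, 0.0635]
tool_rot: [-3.142, 0.0, 1.755]
force: [0.2, -0.2, -1.2]
grip_width: 0.0853
finger_force: 0.0
```

Emit:
move_arm(
  plan=[
    [[0,0,-0.3,0,0,0,1],[0,0,-0.6,0,0,0,1],[0,0,-1,0,0,0,1],[0,0,-1,0,0,0,1],[0,0,-1,0,0,0,1],[0,0,-1,0,0,0,1],[0,0,-1,0,0,0,1],[0,0,-1,0,0,0,1],[0,0,-1,0,0,0,1],[0,0,0,0,0,0,1]],
  ],
)

```text
clock: 26.8
position: [0.5498, 0.1974, 0.2249]
tool_rot: [3.137, -0.001, 1.754]
force: [1.0, 0.1, -0.5]
grip_width: 0.0853
finger_force: 0.0
```

```bash
python3 - <<'E'
from h import *
s=observe();f=grab_frame("wrist");print(s["position"],s["force"])
g=grab_frame("scene")
cv2.imwrite("pics/w7.png",np.hstack([cv2.resize(f["color"][60:340,180:400,::-1],(330,420)),cv2.resize(g["color"][210:340,310:450,::-1],(452,420),interpolation=cv2.INTER_CUBIC)]))
gr=f["color"].min(2); 
hsv=cv2.cvtColor(f["color"],cv2.COLOR_RGB2HSV); mk=((hsv[...,1]<60)&(hsv[...,2]>140)).astype(np.uint8)*255
for c in cv2.findContours(mk,cv2.RETR_EXTERNAL,cv2.CHAIN_APPROX_NONE)[0]:
    if cv2.contourArea(c)>9000:
        for z in (.053,.056):
            P=np.array([wr(f,s,*q,z)[:2] for q in c[:,0].astype(float)],np.float32); print(cv2.boundingRect(c),z,cv2.minAreaRect(P))
E
```

```text
[0.54979214 0.19743067 0.22491234] [ 0.99742687  0.1410324  -0.54000958]
(444, 102, 116, 318) 0.053 ((1.0594600439071655, -0.008769482374191284), (0.22421053051948547, 0.9114655256271362), 40.807106018066406)
(444, 102, 116, 318) 0.056 ((1.0544565916061401, -0.006031841039657593), (0.2220703512430191, 0.9027650356292725), 40.80710220336914)
(220, 76, 111, 209) 0.053 ((0.5492603182792664, 0.19954398274421692), (0.10476672649383545, 0.2218070924282074), 10.607394218444824)
(220, 76, 111, 209) 0.056 ((0.5491271018981934, 0.20029322803020477), (0.10376664996147156, 0.21968987584114075), 10.607402801513672)
```

View pics/w7.png

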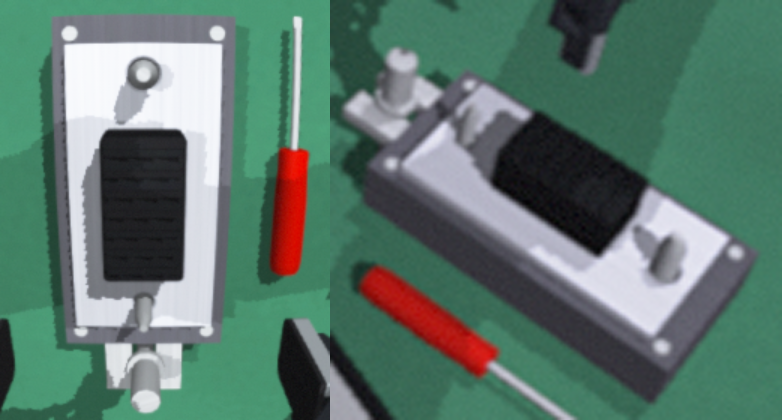

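The backplate lies flush on the bed with both pins through their holes. The guard pin hangs upright in the fork, the gripper is clear of everything and the bystanders I can see haven't moved.

```bash
python3 -c "from workcell import job_done; print(job_done())"
```

```text
the job is handed in; nothing more can be done
None
```

The job is handed in, with no verdict shown: the last images show the guard pin hanging upright in the notch and the control unit flush on the bed over both locating pins, both let go, at about 27 s of the 64 s allowed.

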